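# Wake the bench scanner and show it the code on the tall tube's foot

### The job

Squeeze the trigger of the clamped pistol scanner against its grip to wake it and let the trigger spring back. Then draw the tall tube out of the rack and turn it so that its flat foot squarely faces the middle of the scanner's window, about 6 cm in front of it and touching nothing but the gripper. Finish while still holding it there, and leave the short tubes, vials, cup and pipette where they are.

Things in the scene. Friction and masses are not known exactly. Their poses are not given: they have to be found in the camera images.
- scanner_head: White box head (50 x 60 x 87 mm) of a pistol scanner, clamped on its side on a rigid stand (foot plate 130 x 110 x 12 mm, 22 mm post under the head). Origin: head's centre, 130 mm above the table. z = where it looks: 40 degrees above level, roughly across to the robot's right (-y); y = level, the way the pistol grip points; x = up and back, square to both. The window is visible from above.
- window (a point): Centre of the scanner's window (dark frame 42 x 52 mm) on the front of the head, 45 mm along z from the head's origin; same axes as the head.
- scanner_stand: Fixed stand that carries the scanner: foot plate 130 x 110 x 12 mm, 22 mm post with a 36 mm collar. Origin: under the foot plate, plumb below the head's centre; z up, -x = level direction in which the window faces.
- scanner_grip: The fixed grey pistol grip: round bar 28 mm in diameter, with the axes and origin of scanner_head. Its axis runs parallel to y, at x = 0, z = -22 mm, from the head's side (y = 30 mm) to its end at y = 130 mm. Free space all around it, beyond the head.
- scan_trigger (a joint): Hinge angle of the trigger: 0 = released, 0.25 rad = squeezed right in against its stop. A spring returns it by itself. Squeezing takes 2 N to start and about 7 N for full travel, at the trigger pad.
- trigger_pad (a point): Point on the outer face of the black trigger; head coordinates x 0, y 78, z 16 mm when released. The trigger is a bar 16 mm wide, 8 mm thick, in front of the grip (its +z side), hinged beside the head at y = 36 mm and reaching y = 100 mm. Trigger face to back of grip along z: 52 mm released, 42 mm squeezed in. Axes as scanner_head when released.
- rack: Fixed orange tube rack, 116 x 172 mm, 50 mm high: floor 6 mm thick on which the tubes stand, top plate with six 27 mm square holes at x = +-28 mm, y = -56, 0, 56 mm. Origin: centre of the underside, z up. Four holes hold tubes: one tall, three short; two are empty.
- tall_tube: The tall tube, 115 mm long, upright in one of the rack's holes; 35 to 70 g. White body 25 mm in diameter, grey screw cap 30 mm in diameter over the top 22 mm. Origin: centre of its flat foot, which carries the code; z from foot to cap. It stands 40 mm higher than the short tubes, otherwise alike; 71 mm of it is above the rack's top plate.
- tall_tube_cap (a point): Centre of the top of the tall tube's cap, 115 mm along the tube from its foot.
- short_tube1: Short tube, 75 mm long, 25 mm body and 30 mm grey cap, standing in the rack; origin at its foot. Leave alone.
- short_tube2: Another short tube, as short_tube1. Leave alone.
- short_tube3: Another short tube, as short_tube1. Leave alone.
- vial1: Small amber vial, 26 mm in diameter, 52 mm high, standing on the table; origin under its centre. Leave alone.
- vial2: Another such vial. Leave alone.
- cup: Paper cup, 70 mm across the rim, 75 mm high, standing on the table; origin under its centre. Leave alone.
- pipette: Pipette lying on the table, about 230 mm long along its x, 26 mm thick (finger rest 45 mm wide); origin underneath, near mid-length. Leave alone.
Things that resemble listed ones, but are neither listed nor needed, are in the scene too. What is shaped like the tall_tube but blue or purple is not meant.

How it is judged (in metres and radians):
On the way, in this order (a step that is already met when the one before it is completed fails the run):
1. the trigger is squeezed nearly home (past 0.2 rad) against the grip, the fingers bearing on both, with the tall tube still in the rack (value of joint scan_trigger above 0.2 rad and contact force between the fingers and scanner_grip above 1 N and distance of tall_tube from where it was at the start of the episode below 0.02 m), for 0.1 s.
2. the trigger has sprung back (under 0.03 rad) (value of joint scan_trigger below 0.03 rad and distance of tall_tube from where it was at the start of the episode below 0.02 m), for 0.2 s.
3. the tall tube is drawn clear of the rack: its foot is above the rack's top plate, in the fingers (height (world z) of tall_tube above 0.055 m and contact force between tall_tube and the fingers above 1 N and contact force between tall_tube and rack below 0.05 N), for 0.2 s.
At the end, for the whole second after the job is handed in: Tube held still in the fingers, clear of scanner and rack: axis within 0.4 rad of the line of sight, foot towards the window, its centre within 20 mm of that line in x and in y, 35 to 90 mm from the window, over 120 mm above the table; trigger under 0.03 rad (angle between the z axis of tall_tube and the z axis of scanner_head, either way round below 0.4 rad and x of tall_tube in the frame of scanner_head between -0.02 and 0.02 m and y of tall_tube in the frame of scanner_head between -0.02 and 0.02 m and z of tall_tube in the frame of window between 0.035 and 0.09 m and z of tall_tube_cap in the frame of window above 0.12 m and height (world z) of tall_tube above 0.12 m and contact force between tall_tube and the fingers above 1 N and contact force between tall_tube and scanner_stand below 0.05 N and contact force between tall_tube and rack below 0.05 N and linear speed of tall_tube below 0.03 m/s and value of joint scan_trigger below 0.03 rad); the arm keeps its last pose, push and grip.
It fails at once if a short tube is moved by more than 30 mm (distance of any of short_tube1, short_tube2, short_tube3 from where it was at the start of the episode above 0.03 m).
It fails at once if a vial is moved by more than 30 mm (distance of any of vial1, vial2 from where it was at the start of the episode above 0.03 m).
It fails at once if the cup is moved by more than 30 mm (distance of cup from where it was at the start of the episode above 0.03 m).
It fails at once if the pipette is moved by more than 30 mm (distance of pipette from where it was at the start of the episode above 0.03 m).
It also fails if it takes over 51 s, if anything falls off the work surface, if the arm or the gripper's body presses on something with over 40 N, if the wrist force passes 120 N, or if a joint passes its speed limit or range.

### The arm

A 7-joint arm with a two-finger parallel gripper is mounted at the origin on the work surface. World frame = base frame: x ahead of the robot, y to its left, z up, the work surface at z = 0. Lengths are in mm, angles in rad, forces in N, time in s.
With the tool pointing down it reaches from about 400 to 925 mm from the base axis. Payload 4.1 kg.
Tool frame: the origin (TCP) lies at the very end of the fingers, on their centre line; the grasp point (between the pads) lies 19 mm behind it; z points along the fingers, y is the line along which they close (so a half turn about z gives the same grasp; the last joint's range is limited). The gripper opens to 85 mm and grips with 20 to 120 N. Pads are 22 mm wide; open, the fingers measure 114 mm over their backs; the gripper's body (76 mm by 85 mm) begins 54 mm behind the grasp point. The pads swing forward as they close: fully open they stand 13 mm farther back than shut.
Start: joints at [1.145, 0.398, 0.045, 1.537, -0.019, 1.207, -0.051], TCP at [208.697, -615.621, 231.347] pointing down, gripper open.
Joint ranges: [-2.82, 2.82], [-0.49, 2.23], [-1.37, 1.46], [0, 2.46], [-1.36, 4.5], [0.23, 2], [-2.94, 2.94]. Speed limits (rad/s): [2.57, 2.57, 3.14, 3.14, 3.14, 3.14, 3.14].

### API

Orientations are given as a unit quaternion [x, y, z, w].
In Python, from bench import get_state, viewer, workorder gives the robot as it stands.
- The arm moves only by the tool move_arm, never from a script. Its argument "steps" is a list of rows, each an object with "fingers": the opening, from 0 (shut) to 1 (fully open); "travel": the shift along the tool's x, y, z in cm, a list of three; "twist": the turn about the tool's z in units of 6 degrees (1.0 is 6 degrees). In form: [{"fingers": fingers, "travel": [x, y, z], "twist": twist}, ...]. A call has 1 to 12 rows; each row is the pose to reach, as a shift and turn from the pose commanded when the call began, along the tool's axes at that moment; what a row does not reach only later rows make up. A row lasts 1/10 s, in which the tool goes at most 50 mm and 8.59 degrees, less where a joint would pass 70% of its speed; a pose out of reach is approached as far as the arm can. A call with a gripper value outside its range is refused whole. The fingers move at their own pace and stop on an object; "force" is the grip in N (left out, the last holds). Time passes only in rows, so rows that repeat a pose let the fingers close. It gives the time, the measured TCP pose, the force, the opening and the grip force at its end, in the units of the state.
- get_state(): the state, without advancing time (a new reading comes with each control period).
- viewer.capture(name): name is "side" or "top" or "wrist"; returns the picture (420x560x3 uint8, red, green, blue); there is no depth.
- viewer.camera_info(name): a dict with "K" (3x3 intrinsics, pixels), "dist_coeffs" ([k1, k2, p1, p2, k3] as OpenCV has them; the pictures are not rectified), "R" (3x3) and "t" (3): a world point X has camera coordinates R X + t. Camera axes: x right, y down, z forward; pixel columns grow to the right and rows downward; lengths in mm; the calibration is good to about 2 mm. A picture is of the moment at which its call begins: read the wrist's pose just before it. camera_info takes no time and is no camera call; for the wrist camera it gives the pose at the moment of the call.
- workorder.close_job(): hands the job in; it is judged then, once.
The state is a dict: "clock": time; "q": joint angles; "dq": joint speeds; "effort": joint torques, N m; "tool_pos": TCP position; "orientation": TCP orientation; "ft_force": force on the tool from outside, world axes, zero at the start; "moment": the same for the moment, N m; "finger_gap": finger opening in mm; "grasp_force": force on a finger pad.
Only numpy, scipy, OpenCV 4.12 (cv2) and the standard library are available. Lean on these libraries where they do the work, as an engineer would, in place of code of your own. Each camera call takes 0.05 s, during which the arm holds its last target. There are 200 camera calls.

## Working session

There is one attempt and no reset: what is moved stays moved. The work goes in short steps, Python scripts to look and compute and a tool call to move; the robot and the scene stay as the last step left them, time stands still between calls to the robot, and variables do not carry over. Pictures are saved under pics/ and viewed, at most 10 in all, crops included, and the job is handed in when it is done.

Besides the shell and the picture viewer there is one more tool, called after "Emit:" by a JSON object that holds its "fn" and its "kwargs". move_arm: Moves the arm, as the interface text tells. Its arguments: {"type":"object","properties":{"steps":{"type":"array"},"force":{"type":"number"}},"required":["steps"]}

```bash
mkdir -p pics; ls; python3 - <<'E'
from bench import get_state, viewer
import cv2,json
for n in("top","side"):
    im=viewer.capture(n); cv2.imwrite(f"pics/{n}0.png",cv2.resize(im[:,:,::-1],(800,600),interpolation=cv2.INTER_CUBIC))
    print(n,viewer.camera_info(n))
print(get_state())
E
```

```text
pics
top {'K': array([[540.00245012,   0.        , 281.90728028],
       [  0.        , 540.00245012, 213.32176071],
       [  0.        ,   0.        ,   1.        ]]), 'dist_coeffs': array([-0.04837454,  0.        ,  0.        ,  0.        ,  0.        ]), 'R': array([[ 0.00115223, -0.99997201,  0.00739323],
       [-0.98171567, -0.00253843, -0.19033627],
       [ 0.19034971, -0.00703874, -0.98169111]]), 't': array([ -58.20627316,  595.47611579, 1205.43723085])}
side {'K': array([[436.16660022,   0.        , 275.752924  ],
       [  0.        , 436.16660022, 210.86702783],
       [  0.        ,   0.        ,   1.        ]]), 'dist_coeffs': array([-0.03287129,  0.        ,  0.        ,  0.        ,  0.        ]), 'R': array([[-0.91518967, -0.40292126,  0.00907356],
       [-0.30157119,  0.66970193, -0.67864139],
       [ 0.26736247, -0.62382191, -0.73441373]]), 't': array([511.0976046 , 280.89182208, 761.14428233])}
{'clock': 0.1, 'q': array([ 1.14500337,  0.39910199,  0.04506288,  1.53773175, -0.01871215,
        1.20688916, -0.05072818]), 'dq': array([-0.00076051, -0.00110057, -0.00035245, -0.00399716, -0.00092596,
        0.00126243, -0.00010022]), 'effort': array([ 3.44691274e-03, -4.76262796e+01,  1.36945836e+00, -2.54951495e+01,
        1.17332893e-02,  4.99734524e-03,  5.13997080e-06]), 'tool_pos': array([ 208.489837  , -615.07089165,  230.38814559]), 'orientation': array([ 9.86675601e-01,  1.62697661e-01, -1.96532580e-04, -8.31236961e-04]), 'ft_force': array([ 0.20768856, -0.63997875, -1.17467584]), 'moment': array([0.0002642 , 0.0445483 , 0.03562913]), 'grasp_force': 0.0, 'finger_gap': 85.26388292833333}
```

View pics/top0.png

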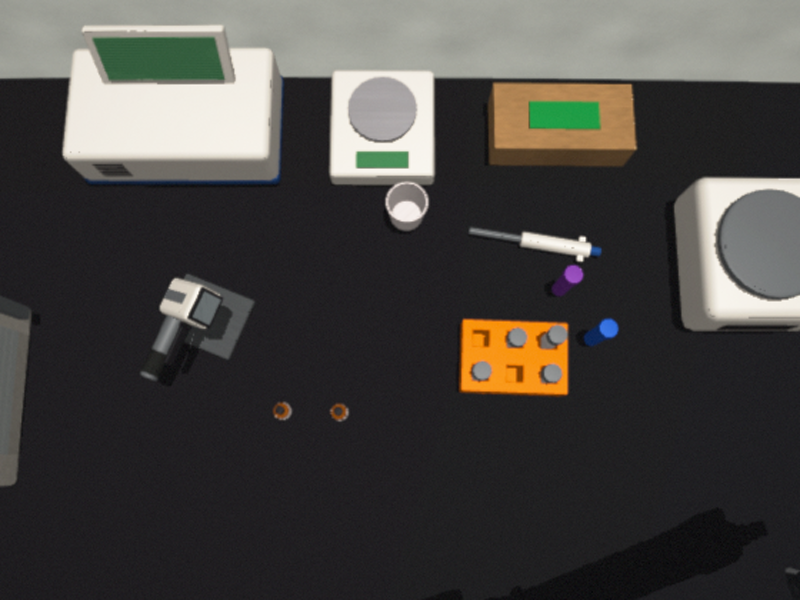

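View pics/side0.png

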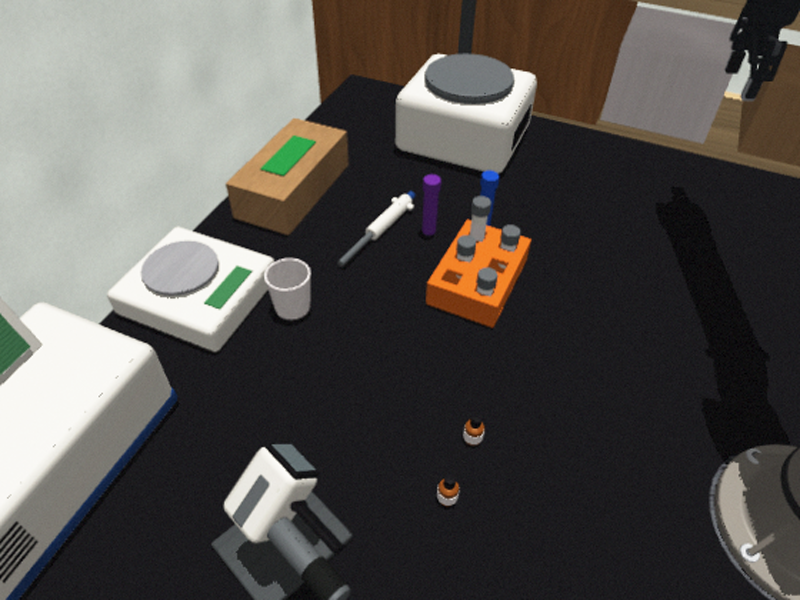

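```bash
python3 - <<'E'
import cv2,numpy as np
from bench import viewer
t=viewer.capture("top")[:,:,::-1];s=viewer.capture("side")[:,:,::-1]
def comp(a,b,n):
    o=np.zeros((600,800,3),np.uint8)
    for i,(im,c,r,w,h,k) in enumerate((a,b)):
        x=cv2.resize(im[r:r+h,c:c+w],None,fx=k,fy=k,interpolation=cv2.INTER_CUBIC)
        x=cv2.convertScaleAbs(x,alpha=1.5,beta=15)
        o[:x.shape[0],400*i:400*i+x.shape[1]]=x[:600,:400]
    cv2.imwrite(n,o)
comp((t,95,187,80,85,5),(s,140,300,120-20,120,4),"pics/scan.png")
comp((t,320,220,80,60,5),(s,295,125,80,105,5),"pics/rack.png")
E
```

```text
(no output)
```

View pics/scan.png

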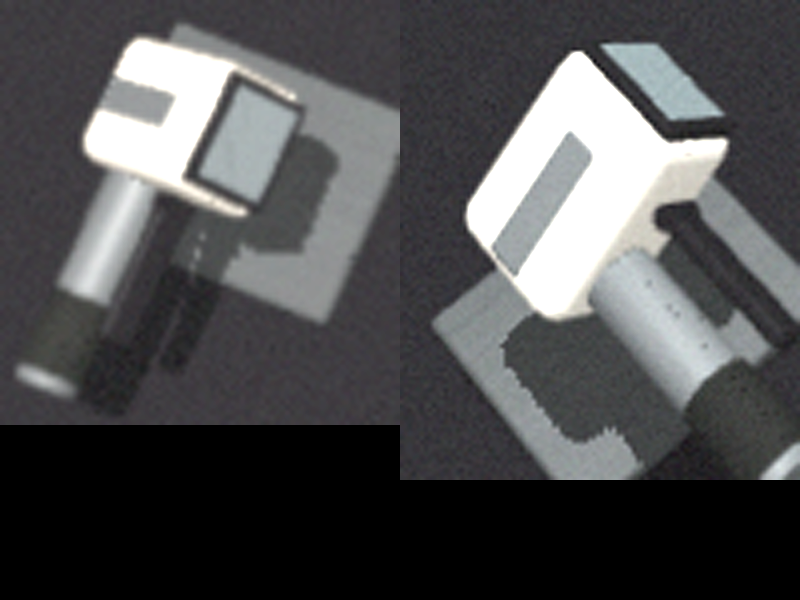

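View pics/rack.png

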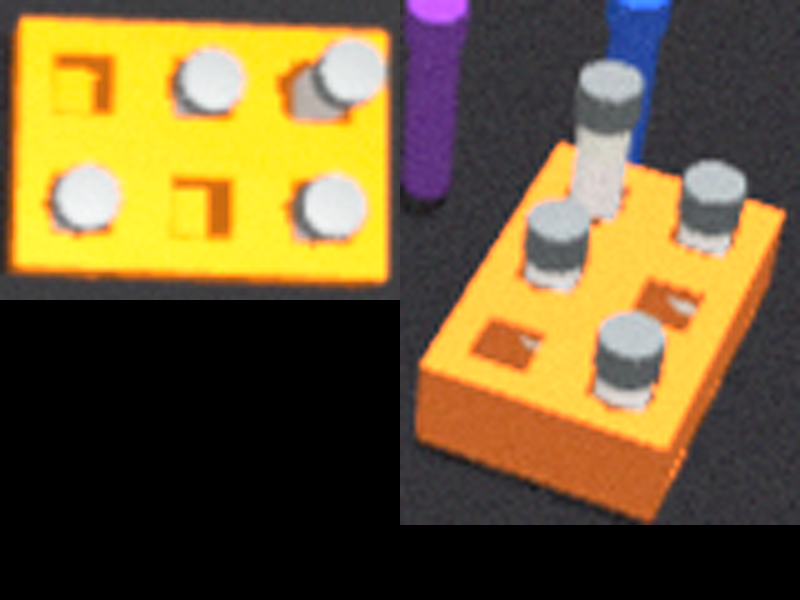

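```bash
cat > h.py <<'E'
import numpy as np,cv2
from scipy.optimize import least_squares
from scipy.spatial.transform import Rotation as Ro
from bench import viewer
C={n:viewer.camera_info(n) for n in("top","side")}
def proj(n,X):
    c=C[n];return cv2.projectPoints(np.atleast_2d(np.float64(X)),cv2.Rodrigues(c["R"])[0],c["t"],c["K"],c["dist_coeffs"])[0][:,0]
def px(u,v,k,c,r):return np.array([(u+.5)/k-.5+c,(v+.5)/k-.5+r])
def head(x,y,a):
    f=np.array([np.cos(a),np.sin(a),0]);up=np.array([0,0,1.]);e=np.deg2rad(40)
    z=np.cos(e)*f+np.sin(e)*up;X=-np.sin(e)*f+np.cos(e)*up
    return np.array([X,np.cross(z,X),z]).T,np.array([x,y,130.])
E
python3 - <<'E'
from h import *
T=lambda u,v:px(u,v,5,95,187); S=lambda u,v:px(u-400,v,4,140,300)
ob=[("top",(21,-26,45),T(234,75)),("top",(-21,-26,45),T(302,108)),("top",(-21,26,45),T(250,212)),("top",(21,26,45),T(188,178)),
("side",(21,26,45),S(668,137)),("side",(-21,26,45),S(730,124)),("side",(21,-26,45),S(597,46))]
pl=[(-65,55,T(325,323)),(-65,-55,T(414,115)),(65,-55,T(178,22))]
def res(p):
    R,o=head(*p);f=np.array([np.cos(p[2]),np.sin(p[2]),0]);l=R[:,1]
    r=[proj(n,R@q+o)[0]-m for n,q,m in ob]
    for a,b,m in pl: r.append(proj("top",np.array([p[0],p[1],12])-f*a+l*b)[0]-m)
    return np.concatenate(r)
s=least_squares(res,[600,450,-1.9],loss="soft_l1");print("scan",s.x);print(res(s.x).reshape(-1,2).round(1).tolist())
R,o=head(*s.x);print("R",R.round(3));
for nm,q in dict(window=(0,0,45),pad=(0,78,16),gripend=(0,130,-22)).items(): print(nm,(R@q+o).round(1),proj("top",R@q+o)[0].round(1),(proj("top",R@q+o)[0]-[95,187])*5)
T=lambda u,v:px(u,v,5,320,220); S=lambda u,v:px(u-400,v,5,295,125)
# rack: local x,y ; top corners
rk=[(58,86,T(20,15)),(58,-86,T(390,30)),(-58,-86,T(388,283)),(-58,86,T(12,270))]
def rr(p):
    M=Ro.from_euler("z",p[2]).as_matrix();return np.concatenate([proj("top",M@[a,b,50]+[p[0],p[1],0])[0]-m for a,b,m in rk])
s=least_squares(rr,[500,-100,0]);print("rack",s.x,rr(s.x).round(1).tolist())
M=Ro.from_euler("z",s.x[2]).as_matrix()
print("hole",[(M@[28,b,0]+[s.x[0],s.x[1],0]).round(1) for b in(-56,0)])
ct=least_squares(lambda X:np.concatenate([proj("top",X)[0]-T(353,70),proj("side",X)[0]-S(611,78)]),[500,-100,121]);print("cap",ct.x,ct.fun.round(1))
for m in [(353,70,121),(210,80,81),(85,198,81),(333,206,81)]:
    g=least_squares(lambda X:proj("top",[X[0],X[1],m[2]])[0]-T(*m[:2]),[500,-100]);print(m,g.x.round(1))
# vials, cup, pipette approx (full-view px /1.4286)
for nm,u,v,z in[("vial1",282,411,50),("vial2",340,411,50),("cup",407,212,10),("purple",573,274,115),("blue",608,328,115),("pipA",470,231,15),("pipB",600,251,15)]:
    g=least_squares(lambda X:proj("top",[X[0],X[1],z])[0]-px(u,v,1/.7,0,0),[500,-100]);print(nm,g.x.round(0))
E
```

```text
scan [583.38521762 274.4350396   -8.22804359]
[[-1.1, -1.2], [0.2, -0.2], [0.8, 0.9], [-2.0, 0.6], [-0.5, -0.8], [0.4, 0.9], [-5.0, -1.4], [0.5, 1.2], [1.0, 0.9], [-0.3, 0.3]]
R [[ 0.235 -0.931 -0.28 ]
 [ 0.598  0.365 -0.713]
 [ 0.766  0.     0.643]]
window [570.8 242.3 158.9] [142.9 215.3] [239.31808854 141.52106515]
pad [506.3 291.5 140.3] [120.9 246.2] [129.37102424 295.81305349]
gripend [468.5 337.6 115.9] [102.2 264.6] [ 36.18768236 388.07087214]
rack [ 5.12130481e+02 -2.39418488e+02 -3.92411133e-02] [0.3, 0.7, -0.6, 0.7, -0.3, -0.5, 0.6, -0.8]
hole [array([ 537.9, -296.5,    0. ]), array([ 540.1, -240.5,    0. ])]
cap [ 537.44989245 -295.83159691  122.37463793] [ 0.   0.2 -0.2 -0.1]
(353, 70, 121) [ 538.2 -296.1]
(210, 80, 81) [ 539.7 -238.8]
(85, 198, 81) [ 485.7 -180.7]
(333, 206, 81) [ 482.1 -293.2]
vial1 [423. 137.]
vial2 [423.  44.]
cup [770. -64.]
purple [ 635. -325.]
blue [ 549. -377.]
pipA [ 734. -173.]
pipB [ 700. -397.]
```

```bash
cat > plan.py <<'E'
from h import *
from bench import get_state
def delta(target,yaw_y=None):
    "shift in tool cm and twist units to reach TCP target (mm), tool y azimuth (deg, mod 180)"
    s=get_state();R=Ro.from_quat(s["orientation"]).as_matrix()
    d=R.T@(np.array(target)-s["tool_pos"])/10
    az=np.degrees(np.arctan2(R[1,1],R[0,1]));tw=None
    if yaw_y is not None: tw=-((yaw_y-az+90)%180-90)/6
    print("tcp",s["tool_pos"].round(1),"az",az.round(1),"travel cm",d.round(2),"twist",tw)
E
python3 - <<'E'
from plan import *
T=lambda u,v:px(u,v,5,95,187); S=lambda u,v:px(u-400,v,4,140,300)
ob=[("top",(21,-26,45),T(234,75)),("top",(-21,-26,45),T(302,108)),("top",(-21,26,45),T(250,212)),("top",(21,26,45),T(188,178)),
("side",(21,26,45),S(668,137)),("side",(-21,26,45),S(730,124))]
pl=[(-65,55,T(325,323)),(-65,-55,T(414,115)),(65,-55,T(178,22))]
ax=[(131,182),(83,293)]
def res(p):
    R,o=head(*p);f=np.array([np.cos(p[2]),np.sin(p[2]),0]);l=R[:,1]
    r=[proj(n,R@q+o)[0]-m for n,q,m in ob]
    for a,b,m in pl: r.append(proj("top",np.array([p[0],p[1],12])-f*a+l*b)[0]-m)
    A=proj("top",R@(0,40,-22)+o)[0];B=proj("top",R@(0,120,-22)+o)[0];n=np.array([B[1]-A[1],A[0]-B[0]]);n/=np.linalg.norm(n)
    r.append(np.array([n@(T(*m)-A) for m in ax]))
    return np.concatenate(r)
s=least_squares(res,[583,274,-1.945],loss="soft_l1");print("scan",s.x);print(res(s.x).reshape(-1,2).round(1).tolist())
R,o=head(*s.x);print(R.round(3))
for q in [(0,0,45),(0,0,105),(0,84,0),(0,130,-22)]: print(q,(R@q+o).round(1),(proj("top",R@q+o)[0]-[95,187])*5,(proj("side",R@q+o)[0]-[140,300])*4+[400,0])
f=np.array([np.cos(s.x[2]),np.sin(s.x[2]),0]);tg=o+R[:,1]*84-11.4*f
for z in(230,103): tg[2]=z;print(tg.round(1));delta(tg,np.degrees(s.x[2]))
E
```

```text
scan [583.93612374 274.34072091  -1.94319306]
[[-1.1, -1.4], [0.2, -0.5], [0.9, 0.6], [-2.0, 0.3], [-0.8, -1.1], [0.1, 0.7], [0.6, 0.9], [1.0, 0.6], [-0.3, 0.1], [-0.2, 0.1]]
[[ 0.234 -0.931 -0.279]
 [ 0.599  0.364 -0.714]
 [ 0.766  0.     0.643]]
(0, 0, 45) [571.4 242.2 158.9] [239.65523138 140.14007074] [652.2666868  82.1552191]
(0, 0, 105) [554.7 199.4 197.5] [317.7660381  162.62970128] [738.61858271 -48.55248104]
(0, 84, 0) [505.7 304.9 130. ] [105.53602346 300.15902687] [734.56735991 337.59542961]
(0, 130, -22) [469.  337.3 115.9] [ 36.89466975 387.05992684] [787.87460552 483.19536835]
[509.8 315.5 230. ]
tcp [ 208.6 -615.3  230.7] az -71.3 travel cm [ 58.42 -78.47   0.15] twist 6.678149311942882
[509.8 315.5 103. ]
tcp [ 208.6 -615.3  230.7] az -71.3 travel cm [ 58.42 -78.46  12.85] twist 6.678149311942882
```

Emit:
{"fn": "move_arm", "kwargs": {"steps": [{"fingers":1,"travel":[39.7,-35.7,-1],"twist":6.68},{"fingers":1,"travel":[39.7,-35.7,-1],"twist":6.68},{"fingers":1,"travel":[39.7,-35.7,-1],"twist":6.68},{"fingers":1,"travel":[39.7,-35.7,-1],"twist":6.68},{"fingers":1,"travel":[39.7,-35.7,-1],"twist":6.68},{"fingers":1,"travel":[39.7,-35.7,-1],"twist":6.68},{"fingers":1,"travel":[39.7,-35.7,-1],"twist":6.68},{"fingers":1,"travel":[39.7,-35.7,-1],"twist":6.68},{"fingers":1,"travel":[39.7,-35.7,-1],"twist":6.68},{"fingers":1,"travel":[39.7,-35.7,-1],"twist":6.68},{"fingers":1,"travel":[39.7,-35.7,-1],"twist":6.68},{"fingers":1,"travel":[39.7,-35.7,-1],"twist":6.68}], "force": 30}}

```text
clock: 1.4
tool_pos: [472.9, -143.3, 241.6]
orientation: [0.984, -0.18, 0.001, -0.002]
ft_force: [-0.5, 0.3, 0.0]
finger_gap: 85.4
grasp_force: 0.0
```

```bash
python3 -c "
from plan import *
delta([509.8,315.5,230],-111.34)
delta([509.8,315.5,103],-111.34)"
```

```text
tcp [ 472.9 -143.3  241.6] az -110.7 travel cm [-12.78 -44.21   1.29] twist 0.10385970987189097
tcp [ 472.9 -143.3  241.6] az -110.7 travel cm [-12.79 -44.17  13.99] twist 0.10385970987189097
```

Emit:
{"fn": "move_arm", "kwargs": {"steps": [{"fingers":1,"travel":[-12.6,-44.9,1.2],"twist":0},{"fingers":1,"travel":[-12.6,-44.9,1.2],"twist":0},{"fingers":1,"travel":[-12.6,-44.9,1.2],"twist":0},{"fingers":1,"travel":[-12.6,-44.9,1.2],"twist":0},{"fingers":1,"travel":[-12.6,-44.9,1.2],"twist":0},{"fingers":1,"travel":[-12.6,-44.9,1.2],"twist":0},{"fingers":1,"travel":[-12.6,-44.9,1.2],"twist":0},{"fingers":1,"travel":[-12.6,-44.9,1.2],"twist":0},{"fingers":1,"travel":[-12.6,-44.9,1.2],"twist":0},{"fingers":1,"travel":[-12.6,-44.9,1.2],"twist":0},{"fingers":1,"travel":[-12.6,-44.9,1.2],"twist":0}]}}

```text
clock: 2.5
tool_pos: [515.2, 316.7, 228.7]
orientation: [0.983, -0.183, -0.001, -0.0]
ft_force: [0.9, -0.4, -0.4]
finger_gap: 85.7
grasp_force: 0.0
```

```bash
python3 -c "
from plan import *
im=viewer.capture('wrist');cv2.imwrite('pics/w1.png',im[:,:,::-1])
c=viewer.camera_info('wrist');C['wrist']=c
R,o=head(583.9,274.3,-1.9432)
for q in [(0,78,16),(0,100,16),(0,130,-22),(21,26,45),(-21,26,45),(0,30,-22)]: print(q,proj('wrist',R@q+o)[0].round(0))
delta([509.8,315.5,230],-111.34)
delta([509.8,315.5,103],-111.34)"
```

```text
(0, 78, 16) [319. 215.]
(0, 100, 16) [318. 243.]
(0, 130, -22) [280. 265.]
(21, 26, 45) [342. 148.]
(-21, 26, 45) [374. 143.]
(0, 30, -22) [280. 145.]
tcp [516.1 313.8 228.7] az -111.3 travel cm [-0.64  0.07 -0.13] twist 0.009628848284371827
tcp [516.1 313.8 228.7] az -111.3 travel cm [-0.64  0.05 12.57] twist 0.009628848284371827
```

View pics/w1.png

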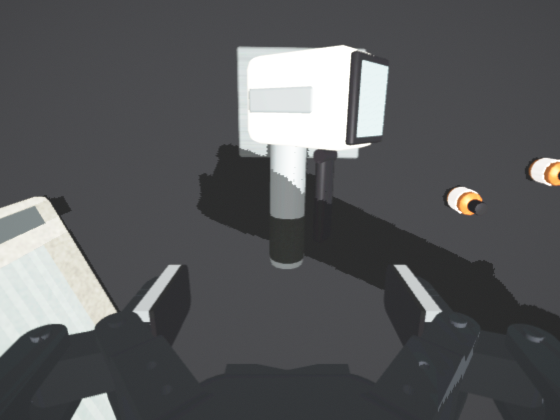

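```bash
python3 -c "
from plan import *
viewer.capture('wrist')
c=viewer.camera_info('wrist');C['wrist']=c
im=viewer.capture('wrist')
cv2.imwrite('pics/w2.png',cv2.convertScaleAbs(cv2.resize(im[30:280,220:400,::-1],None,fx=2.4,fy=2.4,interpolation=cv2.INTER_CUBIC),alpha=1.6,beta=15))
R,o=head(583.9,274.3,-1.9432)
for q in [(0,130,-22),(21,26,45),(-21,26,45),(21,-26,45),(-21,-26,45),(-8,100,16),(8,100,16)]: print(q,((proj('wrist',R@q+o)[0]-[220,30])*2.4).round(0))
s=get_state()
Rt=Ro.from_quat(s['orientation']).as_matrix();print(proj('wrist',s['tool_pos']),proj('wrist',s['tool_pos']-19*Rt[:,2]))
delta([509.8,315.5,230],-111.34)"
```

```text
(0, 130, -22) [141. 567.]
(21, 26, 45) [286. 288.]
(-21, 26, 45) [363. 275.]
(21, -26, 45) [296.  57.]
(-21, -26, 45) [377.  78.]
(-8, 100, 16) [245. 507.]
(8, 100, 16) [216. 522.]
[[287.12775415 268.04496765]] [[287.21620101 288.43833656]]
tcp [516.9 311.2 228.9] az -111.5 travel cm [-0.82 -0.14 -0.11] twist -0.029883093302288444
```

View pics/w2.png

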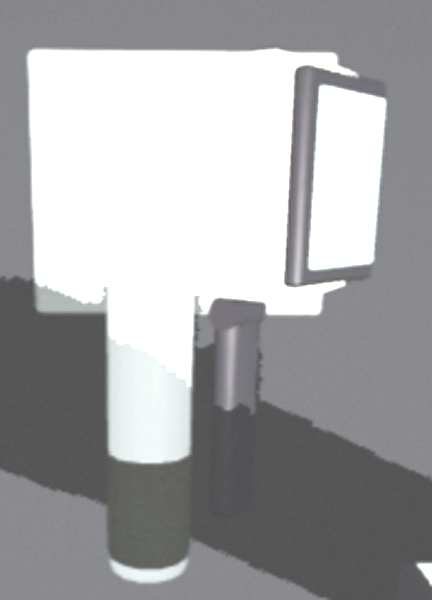

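Emit:
{"fn": "move_arm", "kwargs": {"steps": [{"fingers":1,"travel":[-0.8,0.1,3],"twist":0},{"fingers":1,"travel":[-0.8,0.1,6],"twist":0},{"fingers":1,"travel":[-0.8,0.1,9],"twist":0},{"fingers":1,"travel":[-0.8,0.1,11],"twist":0},{"fingers":1,"travel":[-0.8,0.1,12.8],"twist":0},{"fingers":1,"travel":[-0.8,0.1,12.8],"twist":0},{"fingers":1,"travel":[-0.8,0.1,12.8],"twist":0}]}}

```text
clock: 3.35
tool_pos: [509.2, 314.1, 101.7]
orientation: [0.982, -0.187, 0.0, 0.0]
ft_force: [0.2, -0.4, 0.9]
finger_gap: 85.4
grasp_force: 0.0
```

```bash
python3 -c "
from plan import *
delta([509.1,313.6,101],-111.4)"
```

```text
tcp [509.2 314.1 101.7] az -111.5 travel cm [0.01 0.05 0.07] twist -0.016299969719395808
```

Close on trigger and grip.

Emit:
{"fn": "move_arm", "kwargs": {"steps": [{"fingers":0.3,"travel":[0,0,0],"twist":0},{"fingers":0.2,"travel":[0,0,0],"twist":0},{"fingers":0.1,"travel":[0,0,0],"twist":0},{"fingers":0,"travel":[0,0,0],"twist":0},{"fingers":0,"travel":[0,0,0],"twist":0},{"fingers":0,"travel":[0,0,0],"twist":0},{"fingers":0,"travel":[0,0,0],"twist":0},{"fingers":0,"travel":[0,0,0],"twist":0},{"fingers":0,"travel":[0,0,0],"twist":0}], "force": 30}}

```text
clock: 4.25
tool_pos: [508.5, 313.9, 101.6]
orientation: [0.982, -0.187, -0.0, 0.001]
ft_force: [-1.0, -5.4, 2.2]
finger_gap: 37.5
grasp_force: 29.3
```

```bash
python3 -c "
from plan import *
a=viewer.capture('wrist')[30:280,220:470];b=viewer.capture('side')[300:420,140:290]
o=np.hstack([cv2.resize(a,(440,440)),cv2.resize(b,(360,288)) if 0 else cv2.copyMakeBorder(cv2.resize(b,(360,288)),0,152,0,0,cv2.BORDER_CONSTANT)])
cv2.imwrite('pics/sq.png',cv2.convertScaleAbs(o[:,:,::-1],alpha=1.6,beta=10))
s=get_state();print(s['finger_gap'],s['grasp_force'],s['ft_force'],s['tool_pos'])"
```

```text
37.265689473080336 29.280356420204043 [-1.48407035 -5.74958895  2.69345258] [508.50444317 313.94474347 101.59822325]
```

View pics/sq.png

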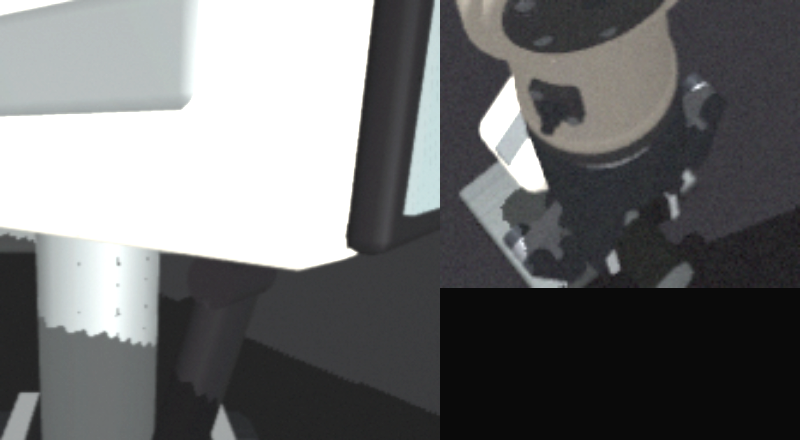

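Emit:
{"fn": "move_arm", "kwargs": {"steps": [{"fingers":1,"travel":[0,0,0],"twist":0},{"fingers":1,"travel":[0,0,0],"twist":0},{"fingers":1,"travel":[0,0,0],"twist":0},{"fingers":1,"travel":[0,0,0],"twist":0},{"fingers":1,"travel":[0,0,0],"twist":0},{"fingers":1,"travel":[0,0,-3],"twist":0},{"fingers":1,"travel":[0,0,-6],"twist":0},{"fingers":1,"travel":[0,0,-9],"twist":0},{"fingers":1,"travel":[0,0,-13],"twist":0},{"fingers":1,"travel":[0,0,-13],"twist":0}]}}

```text
clock: 5.35
tool_pos: [511.1, 318.9, 237.5]
orientation: [0.983, -0.185, 0.004, -0.004]
ft_force: [-0.6, 0.8, 0.4]
finger_gap: 85.4
grasp_force: 0.0
```

```bash
python3 -c "
from plan import *
delta([538,-296,230],-2.25)
s=get_state();print(s['finger_gap'],s['q'].round(2))"
```

```text
tcp [511.1 318.9 237.5] az -111.3 travel cm [24.88 56.3   0.37] twist 11.8191834938003
85.36129798510113 [-0.21  0.34 -0.53  1.65  0.18  1.2  -2.73]
```

Emit:
{"fn": "move_arm", "kwargs": {"steps": [{"fingers":1,"travel":[2,4.5,0],"twist":-1.4},{"fingers":1,"travel":[4,9,0],"twist":-2.8},{"fingers":1,"travel":[6,13.5,0],"twist":-4.2},{"fingers":1,"travel":[8,18,0],"twist":-5.6},{"fingers":1,"travel":[10,22.5,0],"twist":-7},{"fingers":1,"travel":[12,27,0],"twist":-8.4},{"fingers":1,"travel":[14,31.5,0],"twist":-9.8},{"fingers":1,"travel":[16,36,0],"twist":-11.2},{"fingers":1,"travel":[18,40.5,0],"twist":-12.6},{"fingers":1,"travel":[20,45,0],"twist":-14},{"fingers":1,"travel":[22,49.5,0],"twist":-15.4},{"fingers":1,"travel":[24.9,55.5,0],"twist":-16.8}]}}

```text
clock: 6.55
tool_pos: [534.4, -234.0, 231.1]
orientation: [0.802, 0.597, 0.0, 0.0]
ft_force: [1.6, 0.2, 0.7]
finger_gap: 85.5
grasp_force: 0.0
```

```bash
python3 -c "
from plan import *
viewer.capture('top');viewer.capture('top')
delta([538,-296,150],-2.25)
s=get_state();print(s['finger_gap'],s['q'].round(2))"
```

```text
tcp [ 532.7 -242.3  230.1] az -17.6 travel cm [-4.92  2.13  8.03] twist -2.562036665176054
85.39017339029539 [ 0.72  0.31 -0.46  1.69  0.15  1.18 -0.09]
```

Emit:
{"fn": "move_arm", "kwargs": {"steps": [{"fingers":1,"travel":[-2.5,1.1,2],"twist":-1.3},{"fingers":1,"travel":[-4.9,2.1,5],"twist":-2.56},{"fingers":1,"travel":[-4.9,2.1,8],"twist":-2.56},{"fingers":1,"travel":[-4.9,2.1,8],"twist":-2.56},{"fingers":1,"travel":[-4.9,2.1,8],"twist":-2.56}]}}

```text
clock: 7.15
tool_pos: [540.4, -284.6, 151.2]
orientation: [0.717, 0.697, 0.0, -0.001]
ft_force: [1.2, -0.4, 0.8]
finger_gap: 85.4
grasp_force: 0.0
```

```bash
python3 -c "
from plan import *
viewer.capture('top')
a=viewer.capture('wrist')
cv2.imwrite('pics/w3.png',cv2.convertScaleAbs(a[:,:,::-1],alpha=1.3,beta=10))
delta([538,-296,150],-2.25)
C['wrist']=viewer.camera_info('wrist');print(proj('wrist',[[538,-296,121],[539,-240,81],[482,-294,81]]))"
```

```text
tcp [ 541.8 -284.9  153.2] az -1.6 travel cm [-1.12 -0.35  0.32] twist 0.10959470854360849
[[281.04442458 260.46923756]
 [280.61558974 154.67074598]
 [201.21739975 235.14216227]]
```

View pics/w3.png

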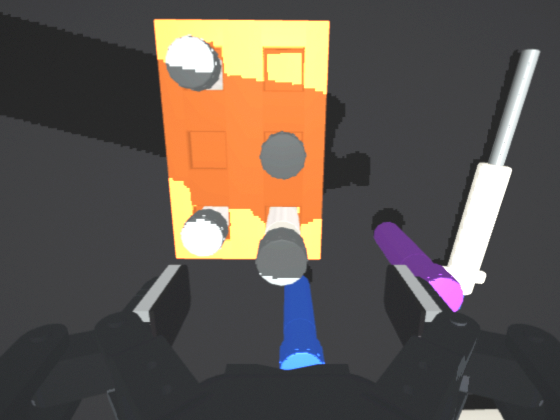

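Emit:
{"fn": "move_arm", "kwargs": {"steps": [{"fingers":1,"travel":[-1.1,-0.35,0.5],"twist":0.1},{"fingers":1,"travel":[-1.1,-0.35,1.5],"twist":0.1},{"fingers":1,"travel":[-1.1,-0.35,3.5],"twist":0.1},{"fingers":1,"travel":[-1.1,-0.35,5.8],"twist":0.1},{"fingers":1,"travel":[-1.1,-0.35,5.8],"twist":0.1},{"fingers":1,"travel":[-1.1,-0.35,5.8],"twist":0.1}]}}

```text
clock: 7.85
tool_pos: [536.2, -296.6, 93.2]
orientation: [0.721, 0.693, -0.0, -0.0]
ft_force: [0.8, -0.1, 0.6]
finger_gap: 85.6
grasp_force: 0.0
```

```bash
python3 -c "
from plan import *
delta([538,-296,94],-2.25)"
```

```text
tcp [ 536.2 -296.6   93.2] az -2.3 travel cm [ 0.07  0.18 -0.08] twist -0.005963557394305023
```

Grip the cap and lift slowly.

Emit:
{"fn": "move_arm", "kwargs": {"steps": [{"fingers":0.4,"travel":[0,0.15,0],"twist":0},{"fingers":0.3,"travel":[0,0.15,0],"twist":0},{"fingers":0,"travel":[0,0.15,0],"twist":0},{"fingers":0,"travel":[0,0.15,0],"twist":0},{"fingers":0,"travel":[0,0.15,0],"twist":0},{"fingers":0,"travel":[0,0.15,0],"twist":0},{"fingers":0,"travel":[0,0.15,0],"twist":0},{"fingers":0,"travel":[0,0.15,0],"twist":0},{"fingers":0,"travel":[0,0.15,-0.5],"twist":0},{"fingers":0,"travel":[0,0.15,-1],"twist":0},{"fingers":0,"travel":[0,0.15,-1.5],"twist":0}], "force": 50}}

```text
clock: 8.95
tool_pos: [537.6, -296.4, 108.3]
orientation: [0.721, 0.693, -0.0, -0.0]
ft_force: [-0.5, 0.2, -0.4]
finger_gap: 28.4
grasp_force: 49.3
```

Emit:
{"fn": "move_arm", "kwargs": {"steps": [{"fingers":0,"travel":[0,0,-1.5],"twist":0},{"fingers":0,"travel":[0,0,-3],"twist":0},{"fingers":0,"travel":[0,0,-4.5],"twist":0},{"fingers":0,"travel":[0,0,-6],"twist":0},{"fingers":0,"travel":[0,0,-7.5],"twist":0},{"fingers":0,"travel":[0,0,-9],"twist":0},{"fingers":0,"travel":[0,0,-10.5],"twist":0},{"fingers":0,"travel":[0,0,-10.5],"twist":0},{"fingers":0,"travel":[0,0,-10.5],"twist":0},{"fingers":0,"travel":[0,0,-10.5],"twist":0}]}}

```text
clock: 9.95
tool_pos: [537.3, -296.4, 212.4]
orientation: [0.721, 0.693, -0.0, -0.001]
ft_force: [0.3, -0.1, -0.7]
finger_gap: 28.6
grasp_force: 49.8
```

```bash
python3 -c "
from plan import *
s=get_state();print(s['finger_gap'],s['grasp_force'],s['ft_force'])
delta([541,-120,190],-2.25)"
```

```text
28.60739398530313 49.75480020046234 [ 0.25157815 -0.09029604 -0.73507825]
tcp [ 537.3 -296.4  212.4] az -2.3 travel cm [17.64 -0.32  2.25] twist -0.0031785383750957408
```

Emit:
{"fn": "move_arm", "kwargs": {"steps": [{"fingers":0,"travel":[4,0.1,0],"twist":0},{"fingers":0,"travel":[8,0.2,0],"twist":0},{"fingers":0,"travel":[12,0.4,0],"twist":0},{"fingers":0,"travel":[16,0.4,0],"twist":0},{"fingers":0,"travel":[17.2,0.4,0],"twist":0},{"fingers":0,"travel":[17.2,0.4,1],"twist":0},{"fingers":0,"travel":[17.2,0.4,4],"twist":0},{"fingers":0,"travel":[17.2,0.4,7],"twist":0},{"fingers":0,"travel":[17.2,0.4,9.5],"twist":0},{"fingers":0,"travel":[17.2,0.4,9.5],"twist":0},{"fingers":0,"travel":[17.2,0.4,9.5],"twist":0}]}}

```text
clock: 11.05
tool_pos: [548.2, -126.6, 117.6]
orientation: [0.722, 0.692, -0.001, -0.0]
ft_force: [-0.3, -0.7, 0.4]
finger_gap: 28.8
grasp_force: 49.8
```

```bash
python3 -c "
from plan import *
s=get_state();print(s['finger_gap'],s['grasp_force'],s['ft_force'])
for th in (0,15,30,40,50,55):
    t=np.radians(th);delta([541,-154.6+12.5*np.cos(t)-86*np.sin(t),31+12.5*np.sin(t)+86*np.cos(t)],-2.25)"
```

```text
28.827755000162327 49.75199818611145 [-0.34223938 -0.74652032  0.38936185]
tcp [ 548.2 -126.6  117.6] az -2.4 travel cm [-1.58 -0.65  0.06] twist -0.024529292996568586
tcp [ 548.2 -126.6  117.6] az -2.4 travel cm [-3.85 -0.56  0.03] twist -0.024529292996568586
tcp [ 548.2 -126.6  117.6] az -2.4 travel cm [-6.04 -0.47  0.59] twist -0.024529292996568586
tcp [ 548.2 -126.6  117.6] az -2.4 travel cm [-7.4  -0.41  1.27] twist -0.024529292996568586
tcp [ 548.2 -126.6  117.6] az -2.4 travel cm [-8.61 -0.36  2.18] twist -0.024529292996568586
tcp [ 548.2 -126.6  117.6] az -2.4 travel cm [-9.15 -0.33  2.71] twist -0.024529292996568586
```

Emit:
{"fn": "move_arm", "kwargs": {"steps": [{"fingers":0,"travel":[-1.0,0,0.05],"twist":0},{"fingers":0,"travel":[-1.6,0,0.05],"twist":0},{"fingers":0,"travel":[-2.3,0,0],"twist":0},{"fingers":0,"travel":[-3.0,0,0],"twist":0},{"fingers":0,"travel":[-3.8,0,0.05],"twist":0},{"fingers":0,"travel":[-4.6,0,0.2],"twist":0},{"fingers":0,"travel":[-5.3,0,0.4],"twist":0},{"fingers":0,"travel":[-6.0,0,0.6],"twist":0},{"fingers":0,"travel":[-6.0,0,0.6],"twist":0}], "force": 30}}

```text
clock: 11.95
tool_pos: [546.5, -186.3, 112.1]
orientation: [0.722, 0.692, 0.0, 0.0]
ft_force: [0.8, 3.6, 4.5]
finger_gap: 28.5
grasp_force: 52.0
```

```bash
python3 -c "
from plan import *
s=get_state();print(s['finger_gap'],s['grasp_force'],s['ft_force'])
a=viewer.capture('side');b=viewer.capture('wrist')
o=np.hstack([cv2.resize(a[90:290,240:420],(400,444)),cv2.resize(b,(400,300))[:, :] if 0 else cv2.copyMakeBorder(cv2.resize(b,(400,300)),0,144,0,0,cv2.BORDER_CONSTANT)])
cv2.imwrite('pics/pv.png',cv2.convertScaleAbs(o[:,:,::-1],alpha=1.4,beta=10))
delta([548,-212,96],-2.25)"
```

```text
28.467867653879914 51.97104871273041 [0.8420648  3.64103607 4.47064734]
tcp [ 546.4 -185.4  112.3] az -2.3 travel cm [-2.65  0.26  1.63] twist -0.00641312257314534
```

View pics/pv.png

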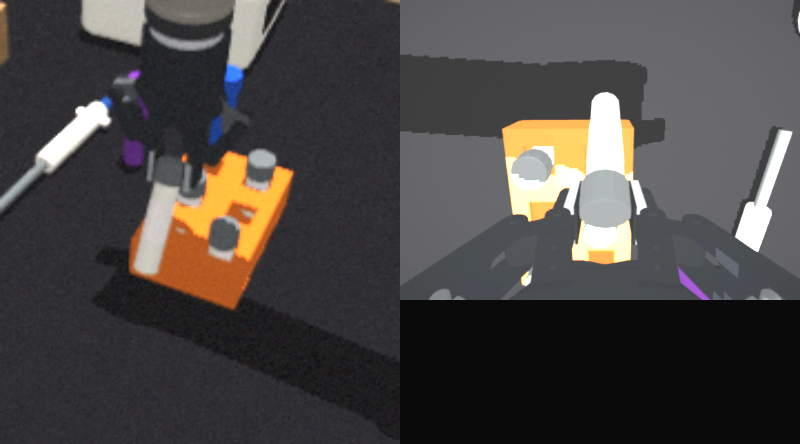

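Emit:
{"fn": "move_arm", "kwargs": {"steps": [{"fingers":0,"travel":[-0.6,0,0.3],"twist":0},{"fingers":0,"travel":[-1.1,0,0.55],"twist":0},{"fingers":0,"travel":[-1.6,0,0.85],"twist":0},{"fingers":0,"travel":[-2.1,0,1.2],"twist":0},{"fingers":0,"travel":[-2.6,0,1.6],"twist":0},{"fingers":0,"travel":[-2.95,0,1.9],"twist":0},{"fingers":0,"travel":[-2.95,0,1.9],"twist":0},{"fingers":0,"travel":[-2.95,0,1.9],"twist":0}], "force": 30}}

```text
clock: 12.85
tool_pos: [544.7, -214.8, 93.0]
orientation: [0.721, 0.693, -0.001, -0.0]
ft_force: [0.6, 1.6, 3.4]
finger_gap: 28.4
grasp_force: 48.7
```

```bash
python3 -c "
from plan import *
s=get_state();print(s['finger_gap'],s['grasp_force'],s['ft_force'],s['tool_pos'])"
```

```text
28.354008364695225 48.719932436943054 [0.59000607 1.55651526 3.35451953] [ 544.6502631  -214.75540561   93.0300233 ]
```

Emit:
{"fn": "move_arm", "kwargs": {"steps": [{"fingers":0,"travel":[0,0,-2],"twist":0},{"fingers":0,"travel":[0,0,-6],"twist":0},{"fingers":0,"travel":[0,0,-10],"twist":0},{"fingers":0,"travel":[0,0,-14],"twist":0},{"fingers":0,"travel":[4,0,-18],"twist":0.8},{"fingers":0,"travel":[8,-1,-19],"twist":1.6},{"fingers":0,"travel":[12,-2,-19.5],"twist":2.4},{"fingers":0,"travel":[16,-2,-19.5],"twist":3.2},{"fingers":0,"travel":[20,-3,-19.5],"twist":3.2},{"fingers":0,"travel":[24,-4,-19.5],"twist":3.2},{"fingers":0,"travel":[28,-5,-19.5],"twist":3.2},{"fingers":0,"travel":[28,-5,-19.5],"twist":3.2}], "force": 60}}

```text
clock: 14.05
tool_pos: [503.8, 74.0, 288.1]
orientation: [0.823, 0.568, -0.0, -0.001]
ft_force: [0.9, 0.1, -0.6]
finger_gap: 28.2
grasp_force: 59.3
```

```bash
python3 -c "
from plan import *
viewer.capture('top');viewer.capture('top')
a=viewer.capture('top');b=viewer.capture('side')
s=get_state();print(s['finger_gap'],s['grasp_force'],s['tool_pos'],s['orientation'])
R=Ro.from_quat(s['orientation']).as_matrix();p=s['tool_pos']-19*R[:,2]
for th in(50,):
  t=np.radians(th);u=np.sin(t)*R[:,0]+np.cos(t)*R[:,2]
  for n in('top','side'):print(n,proj(n,[p,p+106*u]).round(0).tolist())
P={n:proj(n,p+50*u)[0].astype(int) for n in('top','side')}
print(P)
def cr(im,c):x,y=[int(v) for v in c];x=max(0,min(460,x-50));y=max(0,min(320,y-50));print(x,y);return cv2.resize(im[y:y+100,x:x+100],(400,400),interpolation=cv2.INTER_CUBIC)
cv2.imwrite('pics/st.png',cv2.convertScaleAbs(np.hstack([cr(a,P['top']),cr(b,P['side'])])[:,:,::-1],alpha=1.3,beta=10))"
```

```text
28.24820597774929 59.27527606487274 [506.11470373  65.55634708 287.66670932] [ 8.26965201e-01  5.62252059e-01 -1.00567042e-03  4.09483812e-04]
top [[217.0, 235.0], [183.0, 225.0]]
side [[293.0, 186.0], [253.0, 246.0]]
{'top': array([200, 230]), 'side': array([273, 214])}
150 180
223 164
```

View pics/st.png

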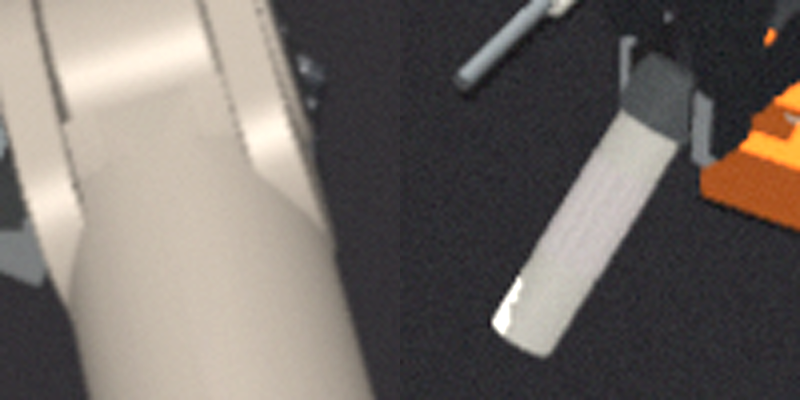

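```bash
python3 -c "
from plan import *
s=get_state();R=Ro.from_quat(s['orientation']).as_matrix();p=s['tool_pos']-19*R[:,2]
foot=px(121,340,4,223,164);sh=px(250,127,4,223,164)
def ft(P):
    t,L,dx=P;u=np.sin(t)*R[:,0]+np.cos(t)*R[:,2];q=p+dx*R[:,0]
    return q+L*u,q+(L-93)*u,u
f=lambda P:np.r_[proj('side',ft(P)[0])[0]-foot,proj('side',ft(P)[1])[0]-sh,(P[1]-106)/8,P[2]/5]
r=least_squares(f,[.87,106,0]);print(np.degrees(r.x[0]),r.x[1:],r.fun.round(2))
F,_,u=ft(r.x)
H,o=head(583.2,272.4,-1.9432)
print('foot',F,'in head',H.T@(F-o),'angle',np.degrees(np.arccos(-u@H[:,2])))
tg=o+H[:,2]*105
# after rotating tool so y az=-21.35
az=np.radians(-21.35);Ry=np.array([np.cos(az),np.sin(az),0]);Rn=np.array([np.cross(Ry,[0,0,-1.]),Ry,[0,0,-1.]]).T
tcp=tg-Rn@R.T@(F-s['tool_pos'])
delta(tcp,-21.35);print(tcp)"
```

```text
46.36417709835043 [107.43875444   3.37505947] [-0.08  0.02  0.54  0.23  0.18  0.68]
foot [535.88443141 140.90410018 232.35403582] in head [-11.38878698  -3.7731485  172.8072401 ] angle 3.7608911303787393
tcp [506.1  65.6 287.7] az -21.6 travel cm [ 5.92 -0.37  3.49] twist -0.037768234297587355
[524.39585349 121.9136814  252.63319463]
```

Emit:
{"fn": "move_arm", "kwargs": {"steps": [{"fingers":0,"travel":[1,-0.1,0.6],"twist":0},{"fingers":0,"travel":[2,-0.2,1.2],"twist":0},{"fingers":0,"travel":[3,-0.3,1.8],"twist":0},{"fingers":0,"travel":[4,-0.4,2.4],"twist":0},{"fingers":0,"travel":[5,-0.4,3],"twist":0},{"fingers":0,"travel":[5.9,-0.4,3.5],"twist":0},{"fingers":0,"travel":[5.9,-0.4,3.5],"twist":0},{"fingers":0,"travel":[5.9,-0.4,3.5],"twist":0},{"fingers":0,"travel":[5.9,-0.4,3.5],"twist":0},{"fingers":0,"travel":[5.9,-0.4,3.5],"twist":0}]}}

```text
clock: 15.25
tool_pos: [524.3, 123.3, 253.6]
orientation: [0.827, 0.563, 0.0, 0.0]
ft_force: [-0.5, -0.4, -0.8]
finger_gap: 28.3
grasp_force: 59.3
```

```bash
python3 -c "
from plan import *
viewer.capture('side');b=viewer.capture('side')
s=get_state();R=Ro.from_quat(s['orientation']).as_matrix();p=s['tool_pos']-19*R[:,2]+3.4*R[:,0];t=np.radians(46.4);u=np.sin(t)*R[:,0]+np.cos(t)*R[:,2];F=p+107.4*u
H,o=head(583.2,272.4,-1.9432)
print(s['finger_gap'],s['grasp_force'],s['dq'].round(3),'foot in head',H.T@(F-o),F)
delta([524.4,121.9,252.6],-21.35)
# bright-tube check: end of tube along its projected axis in the side picture
g=cv2.cvtColor(b,cv2.COLOR_RGB2GRAY)
print([int(g[tuple(proj('side',p+L*u)[0].round().astype(int)[::-1])]) for L in range(60,131,5)])"
```

```text
28.51421621082585 59.27742004394531 [-0.001  0.002 -0.001  0.001 -0.001 -0.    -0.001] foot in head [  1.64819702   0.39026516 104.57186303] [554.07471554 198.91300476 198.48009005]
tcp [524.3 123.4 253.6] az -21.5 travel cm [-0.14  0.07  0.1 ] twist -0.02764390713459619
[138, 141, 139, 143, 140, 140, 145, 139, 138, 142, 118, 28, 28, 30, 30]
```

```bash
python3 -c "
from bench import workorder
print(workorder.close_job())"
```

```text
the job is handed in; nothing more can be done
None
```

I handed the job in at about 15 s of the 51 s, with the tall tube held still about 6 cm in front of the scanner window: by my estimate its foot is within about 2 mm of the line of sight and its axis about 4° off it. Before that, the trigger was squeezed and released and the tube drawn clear of the rack, then tilted in the fingers against the rack's edge. The short tubes, vials, cup and pipette should not have moved, though I took no final picture to check, and no verdict came back.

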